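# Run a fingertip along the feed track's catches

## Task

Before the morning's bake, check the sprung catches of the curved feed track on the bench: starting at its flared mouth, run the fingertips gently along the bend to the plain end, so that each of the five catches in turn is tipped well over and springs back upright. Only stroke the catches: do not shift or pick up the track, leave the bun, basket and scraper where they are, and finish clear of everything.

Things in the scene. Friction and masses are not known exactly. Their poses are not given: they have to be found in the camera images.
- track: Loose, heavy (about 2 to 3 kg) curved feed track, flat on the bench, turned any way: wooden strip 60 mm wide, deck 22 mm high, steel side lips to 27 mm, bent in an arc of radius 160 mm. Origin: underside, under the third catch; z up; arc centre at (-160, 0) mm; angles from +x about it, strip from -0.75 rad (mouth) to 0.75 (plain end). It runs along +y at the origin, counter-clockwise from above.
- catch1 (a joint): Sprung hinge of the first catch counted from the mouth, in rad: 0 upright (rest, it cannot tip back towards the mouth), grows to 1.45 as it tips towards the plain end. It springs back up by itself; about 1 N at its top starts it, and laying it over takes 3 N near the top to 8 N when pushed low.
- catch1_top (a point): Centre of the top edge of the first catch from the mouth, an upright round-topped steel tongue 22 mm wide across the track, 4 mm thick, 57 mm above the bench, 35 mm above the deck, hinged 1 mm above the deck. It stands on the strip's centre line at angle -0.54 rad (neighbours 43 mm apart). This point moves with the catch.
- catch2 (a joint): Sprung hinge of the second catch counted from the mouth, in rad: 0 upright (rest, it cannot tip back towards the mouth), grows to 1.45 as it tips towards the plain end. It springs back up by itself; about 1 N at its top starts it, and laying it over takes 3 N near the top to 8 N when pushed low.
- catch2_top (a point): Centre of the top edge of the second catch from the mouth, an upright round-topped steel tongue 22 mm wide across the track, 4 mm thick, 57 mm above the bench, 35 mm above the deck, hinged 1 mm above the deck. It stands on the strip's centre line at angle -0.27 rad (neighbours 43 mm apart). This point moves with the catch.
- catch3 (a joint): Sprung hinge of the third catch counted from the mouth, in rad: 0 upright (rest, it cannot tip back towards the mouth), grows to 1.45 as it tips towards the plain end. It springs back up by itself; about 1 N at its top starts it, and laying it over takes 3 N near the top to 8 N when pushed low.
- catch3_top (a point): Centre of the top edge of the third catch from the mouth, an upright round-topped steel tongue 22 mm wide across the track, 4 mm thick, 57 mm above the bench, 35 mm above the deck, hinged 1 mm above the deck. It stands on the strip's centre line at angle 0.00 rad (neighbours 43 mm apart). This point moves with the catch.
- catch4 (a joint): Sprung hinge of the fourth catch counted from the mouth, in rad: 0 upright (rest, it cannot tip back towards the mouth), grows to 1.45 as it tips towards the plain end. It springs back up by itself; about 1 N at its top starts it, and laying it over takes 3 N near the top to 8 N when pushed low.
- catch4_top (a point): Centre of the top edge of the fourth catch from the mouth, an upright round-topped steel tongue 22 mm wide across the track, 4 mm thick, 57 mm above the bench, 35 mm above the deck, hinged 1 mm above the deck. It stands on the strip's centre line at angle 0.27 rad (neighbours 43 mm apart). This point moves with the catch.
- catch5 (a joint): Sprung hinge of the fifth catch counted from the mouth, in rad: 0 upright (rest, it cannot tip back towards the mouth), grows to 1.45 as it tips towards the plain end. It springs back up by itself; about 1 N at its top starts it, and laying it over takes 3 N near the top to 8 N when pushed low.
- catch5_top (a point): Centre of the top edge of the fifth catch from the mouth, an upright round-topped steel tongue 22 mm wide across the track, 4 mm thick, 57 mm above the bench, 35 mm above the deck, hinged 1 mm above the deck. It stands on the strip's centre line at angle 0.54 rad (neighbours 43 mm apart). This point moves with the catch.
- mouth (a point): Point on the deck (22 mm above the bench), on the centre line where the strip begins at the flared mouth, 33 mm before the first catch. The mouth is a sill 100 mm wide with two splayed steel wings, up to 32 mm above the bench, reaching about 25 mm past this point.
- tail (a point): Point on the deck (22 mm above the bench), on the centre line at the plain end, 33 mm after the fifth catch.
- bun: Bystander: a round baked bun, 92 mm across, 51 mm high, about 90 g, loose on the bench on the inner side of the track's bend; origin under its centre.
- basket: Bystander: a small empty round proving basket (bowl), 124 mm across the rim, 60 mm high, about 150 g, loose on the outer side of the bend; origin under its centre.
- scraper: Bystander: a bench scraper lying flat, steel blade with a round wooden handle 110 mm long and 24 mm thick, about 85 x 110 mm over all, 24 mm high, about 160 g, loose on the outer side of the bend; origin underneath, near its middle.

How it is judged:
By the outcome, as a careful person would: the job done as asked, in the order asked, and still so for the second after the job is handed in, with the robot touching nothing.
It also fails if it takes over 42 s, if anything falls off the work surface, if the arm or the gripper's body presses on something with over 40 N, if the wrist force passes 120 N, or if a joint passes its speed limit or range.

## Robot

A 6-joint arm with a two-finger parallel gripper is mounted at the origin on the work surface. World frame = base frame: x ahead of the robot, y to its left, z up, the work surface at z = 0. Lengths are in m, angles in rad, forces in N, time in s.
With the tool pointing down it reaches from about 0.25 to 0.725 m from the base axis. Payload 4 kg.
Tool frame: the origin (TCP) lies on the centre line of the jaws, within the pads' length; the fingertips stand 25 mm ahead of it and the grasp point (between the pads) lies 6 mm ahead of it; z points along the fingers, y is the direction in which the jaws open and shut (so a half turn about z gives the same grasp; the last joint's range is limited). The gripper opens to 85 mm and grips with 20 to 120 N. Pads are 22 mm wide; open, the fingers measure 114 mm over their backs; the gripper's body (76 mm by 85 mm) begins 54 mm behind the grasp point. The pads swing forward as they close: fully open they stand 13 mm farther back than shut.
Start: joints at [1.325, 0.241, 0.005, 1.335, 0, 1.571], TCP at [0.122, 0.485, 0.256] pointing down, gripper open.
Joint ranges: [-2.72, 2.72], [-1.05, 1.87], [-1.09, 1.28], [-1.99, 2.15], [-1.42, 1.44], [-3.14, 3.14]. Speed limits (rad/s): [2.79, 2.79, 3.14, 3.14, 3.14, 3.14].

## Interface

Orientations are given as a rotation vector (axis times angle).
In Python, from rig import manip gives the robot as it stands.
- The arm moves only by the tool servo_tool, never from a script. Its argument "steps" is a list of rows, each a list of 7 numbers: the shift along the tool's x, y, z in cm, then the turn, a rotation vector about the tool's x, y, z in rad, then the opening, from -1 (shut) to 1 (fully open). In form: [[dx, dy, dz, rx, ry, rz, jaw], ...]. A call has 1 to 10 rows; each row shifts and turns the pose as measured when the row begins, along the tool's axes as they then stand; what a row does not reach is not made up. A row lasts 1/10 s, in which the tool goes at most 50 mm and 8.59 degrees, less where a joint would pass 70% of its speed; a pose out of reach is approached as far as the arm can. A call with a gripper value outside its range is refused whole. The fingers move at their own pace and stop on an object; "grip_force" is the grip in N (left out, the last holds). Time passes only in rows, so rows that do not move let the fingers close. It gives the time, the measured TCP pose, the force and the opening at its end, in the units of the state.
- manip.get_obs(): the state, without advancing time (a new reading comes with each control period).
- manip.get_image(name): name is "scene" or "top" or "wrist"; returns a dict with "color" (384x512x3 uint8, blue, green, red), "vertical_fov" (degrees; the focal length in pixels is half the picture's height over the tangent of half this angle, whatever the lens; pixels are square), "cx", "cy" (the principal point, pixels), "k1" (the pictures are not rectified: a ray, as slopes to the right and down, at radius r is drawn at 1 + k1 r^2 times it, then the intrinsics apply), "position" and "orientation" of the camera in the world. Camera axes: x right, y down, z forward; pixel columns grow to the right and rows downward; lengths in m; the calibration is good to about 2 mm. A picture is of the moment at which its call begins. There is no depth.
- manip.hand_in(): hands the job in, once; it reports no verdict.
Trained networks look in a picture, given as the dict that the camera call returned (one of the last four; its "shot" number tells which), for a name from the list of things; names that differ only in an ending like _2 or _b are one class to them, and where a whole thing is asked for, a point or a joint stands for the part that bears it (a point fixed in the world has none). Each returns a list of dicts, best first, with "score" (0 to 1); they miss things now and then, are a little off and sometimes report something else, mostly with a low value. They report only what shows in the picture. A call takes as long as a camera call.
- manip.search_frame(label, picture): "location" ([column, row] in pixels, amid what is visible of it).
- manip.place_of(label, picture): "location" ([column, row] in pixels: a listed point, or the origin of a listed thing).
The state is a dict: "time_s": time; "q": joint angles; "joint_velocities": joint speeds; "tau": joint torques, N m; "tcp_pos": TCP position; "orientation": TCP orientation; "ft_force": force on the tool from outside, world axes, zero at the start; "torque": the same for the moment, N m; "gripper_width": opening from 0.0 (shut) to 1.0 (fully open).
Only numpy, scipy, OpenCV 4.12 (cv2) and the standard library are available. Lean on these libraries where they do the work, as an engineer would, in place of code of your own. Each camera call takes 0.05 s, during which the arm holds its last target. There are 200 camera calls.

## Working session

There is one attempt and no reset: what is moved stays moved. The work goes in short steps, Python scripts to look and compute and a tool call to move; the robot and the scene stay as the last step left them, time stands still between calls to the robot, and variables do not carry over. Pictures are saved under pics/ and viewed, about 8 in all and at most 12, crops included, and the job is handed in when it is done.

Besides the shell and the picture viewer there is one more tool, called after ">>>" as name([rows], argument=value, ...), one row to a line, values as JSON. servo_tool: Moves the arm, as the interface text tells. Its arguments: {"type":"object","properties":{"steps":{"type":"array","items":{"type":"array","items":{"type":"number"}}},"grip_force":{"type":"number"}},"required":["steps"]}

```bash
mkdir -p pics; cat > h.py <<'E'
import numpy as np, cv2
from rig import manip
from scipy.spatial.transform import Rotation as R
def rot(o):
    o=np.array(o,float)
    return R.from_rotvec(o) if o.size==3 else (R.from_matrix(o) if o.size==9 else R.from_quat(o))
def cam(p):
    h=p["color"].shape[0]; f=h/2/np.tan(np.radians(p["vertical_fov"])/2); return f
def ground(p,uv,z):
    f=cam(p); d=np.array([(uv[0]-p["cx"])/f,(uv[1]-p["cy"])/f]); s=d.copy()
    for _ in range(30): s=d/(1+p["k1"]*(s@s))
    v=rot(p["orientation"]).apply([s[0],s[1],1]); o=np.array(p["position"])
    return o+v*(z-o[2])/v[2]
def proj(p,X):
    v=rot(p["orientation"]).inv().apply(np.array(X)-np.array(p["position"])); s=v[...,:2]/v[...,2:]
    s=s*(1+p["k1"]*(s**2).sum(-1,keepdims=True)); return s*cam(p)+[p["cx"],p["cy"]]
E
python3 - <<'E'
from h import *
o=manip.get_obs(); print({k:np.round(v,3) for k,v in o.items()})
Z={"mouth":.022,"tail":.022,"track":0,"bun":0,"basket":0,"scraper":0,**{f"catch{i}_top":.057 for i in range(1,6)}}
for n in("top","scene"):
    p=manip.get_image(n); cv2.imwrite(f"pics/{n}0.png",p["color"]); print(n,np.round(p["position"],3),p["orientation"],p["vertical_fov"],p["k1"])
    for k,z in Z.items():
        for r in manip.place_of(k,p)[:2]: print(k,round(r["score"],2),np.round(r["location"]),np.round(ground(p,r["location"],z),3))
E
```

```text
{'time_s': np.float64(0.0), 'q': array([1.325, 0.241, 0.004, 1.335, 0.   , 1.571]), 'joint_velocities': array([ 0.001, -0.001, -0.001, -0.002, -0.002, -0.   ]), 'tau': array([ 2.0000e-03, -3.7232e+01,  2.5240e+01,  1.7000e-02,  0.0000e+00,
        0.0000e+00]), 'tcp_pos': array([0.122, 0.484, 0.255]), 'orientation': array([-3.850e-01, -3.118e+00,  3.000e-03]), 'ft_force': array([-0.501, -0.054, -0.928]), 'torque': array([ 0.028, -0.072,  0.029]), 'gripper_width': np.float64(0.997)}
top [0.345 0.074 1.028] [-2.00463574  2.20530423 -0.240867  ] 43.48818126637979 -0.18321792757229183
mouth 0.6 [197. 167.] [0.623 0.203 0.022]
tail 0.97 [298. 188.] [ 0.556 -0.008  0.022]
track 0.72 [238. 200.] [0.546 0.123 0.   ]
bun 0.71 [262. 140.] [0.676 0.056 0.   ]
basket 0.72 [260. 264.] [0.404 0.088 0.   ]
basket 0.35 [295. 190.] [ 0.554 -0.004  0.   ]
scraper 0.74 [188. 253.] [0.441 0.239 0.   ]
catch1_top 0.62 [202. 174.] [0.596 0.189 0.057]
catch1_top 0.6 [197. 165.] [0.616 0.198 0.057]
catch2_top 0.52 [214. 186.] [0.569 0.166 0.057]
catch3_top 0.5 [239. 190.] [0.555 0.116 0.057]
catch5_top 0.43 [277. 188.] [0.551 0.037 0.057]
scene [0.917 0.524 0.688] [-0.86108091 -2.59228395  0.98026731] 51.11496417081803 -0.0035682591244989553
mouth 0.8 [283. 259.] [0.622 0.211 0.022]
mouth 0.51 [216. 228.] [0.686 0.072 0.022]
tail 0.64 [247. 181.] [ 0.555 -0.     0.022]
track 0.91 [283. 218.] [ 0.547  0.121 -0.   ]
track 0.29 [354. 235.] [0.454 0.246 0.   ]
bun 0.9 [214. 229.] [0.682 0.057 0.   ]
bun 0.52 [280. 216.] [0.549 0.112 0.   ]
basket 0.93 [322. 181.] [0.401 0.088 0.   ]
basket 0.34 [216. 228.] [0.68  0.057 0.   ]
scraper 0.86 [356. 233.] [ 0.446  0.245 -0.   ]
catch1_top 0.56 [288. 234.] [0.594 0.19  0.057]
catch2_top 0.61 [287. 218.] [0.571 0.158 0.057]
catch3_top 0.57 [279. 202.] [0.556 0.117 0.057]
catch4_top 0.41 [274. 189.] [0.542 0.08  0.057]
catch5_top 0.55 [259. 177.] [0.548 0.034 0.057]
```

```bash
cat >> h.py <<'E'
A=dict(mouth=-.75,tail=.75,track=0,**{f"catch{i}_top":.27*(i-3) for i in range(1,6)})
Z={"mouth":.022,"tail":.022,"track":0,**{f"catch{i}_top":.057 for i in range(1,6)}}
def loc(a,r=.16,z=0): a=np.asarray(a,float); return np.stack([r*np.cos(a)-.16,r*np.sin(a),z+0*a],-1)
def world(T,L): 
    c,s=np.cos(T[2]),np.sin(T[2]); return np.stack([T[0]+c*L[...,0]-s*L[...,1],T[1]+s*L[...,0]+c*L[...,1],L[...,2]],-1)
E
python3 - <<'E'
from h import *
from scipy.optimize import least_squares
ps=[];ob=[]
for n in("top","scene"):
    p=manip.get_image(n)
    for k in A:
        for r in manip.place_of(k,p)[:1]:
            if r["score"]>.4: ob.append((k,p,r["location"]))
    ps.append((n,p))
f=lambda T:np.concatenate([proj(p,world(T,loc(A[k],z=Z[k])))-u for k,p,u in ob])
s=least_squares(f,[.547,.121,2.83],loss="soft_l1"); print(s.x)
for (k,p,u),e in zip(ob,f(s.x).reshape(-1,2)): print(k,np.round(e,1))
for n,p in ps:
    im=cv2.resize(p["color"],None,fx=3,fy=3,interpolation=cv2.INTER_CUBIC)
    t=np.linspace(-.75,.75,40)
    for r,z in((.13,.027),(.19,.027)): cv2.polylines(im,[np.int32(3*proj(p,world(s.x,loc(t,r,z)))+1)],False,(0,255,0),1)
    for i in range(-2,3):
        for z in(.023,.057): cv2.circle(im,tuple(int(v) for v in 3*proj(p,world(s.x,loc(.27*i,z=z)))+1),3,(0,0,255) if z>.05 else (255,0,0),-1)
    c=(3*proj(p,np.array([.55,.12,.02]))).astype(int)
    y,x=max(0,c[1]-290),max(0,c[0]-390)
    cv2.imwrite(f"pics/{n}1.png",im[y:y+580,x:x+780])
E
```

```text
[0.54701585 0.11739086 2.81520606]
mouth [-1.3 -0.8]
tail [-3.4 -0.3]
track [2.2 1.2]
catch1_top [1.4 4.2]
catch2_top [ 2.7 -0.8]
catch3_top [-0.6  4.8]
catch4_top [ 0.8 -0.2]
mouth [-0.5  1.3]
tail [-1.  2.]
track [-0.8  4.5]
catch1_top [-0.8  1.5]
catch2_top [ 1.3 -0.6]
catch3_top [0.8 0.2]
catch4_top [-0.1 -2.4]
catch5_top [ 1.7 -0.9]
```

View pics/top1.png

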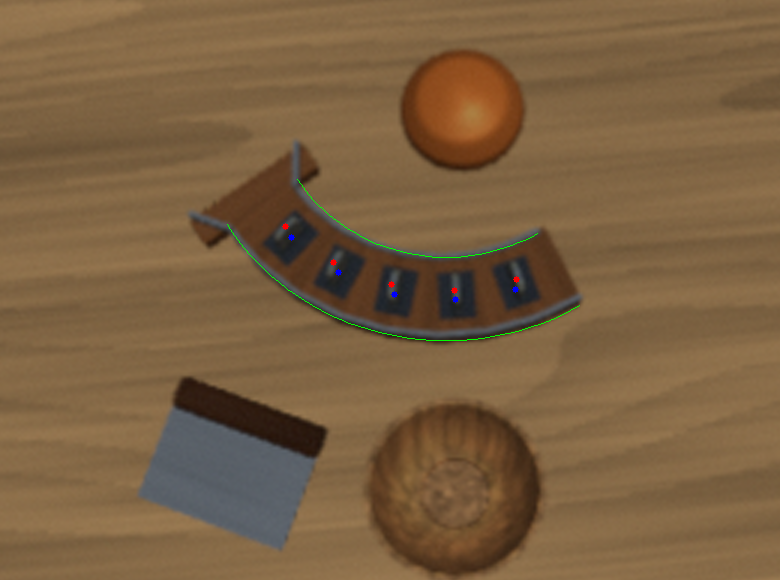

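View pics/scene1.png

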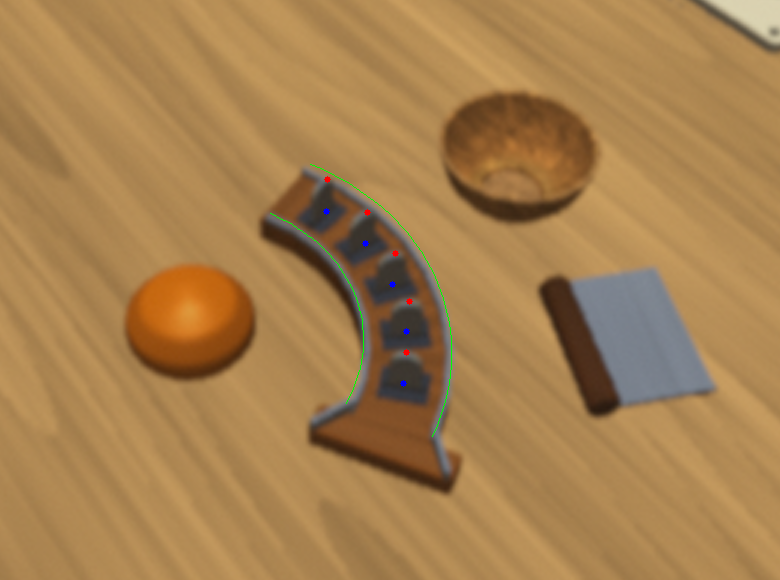

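The pose fits, but both overlays show the real track about 3 mm further toward +x, so I use (0.550, 0.117, 2.815). The top view shows the track mid-picture, with its mouth at (255,190) and tail at (560,265). The bun is on the inner side at (462,110), and the basket and scraper are well clear below. In the scene view the five catches run from (405,365) to (325,190). Next I'll close the jaws and test the yaw direction.

>>> servo_tool([
  [0, 0, 0, 0, 0, -0.1, -1],
  [0, 0, 0, 0, 0, -0.1, -1],
], grip_force=20)

```text
time_s: 2.3
tcp_pos: [0.1217, 0.485, 0.2563]
orientation: [-0.062, -3.141, -0.0]
ft_force: [-0.6, 0.1, 0.2]
gripper_width: 0.693
```

```bash
cat >> h.py <<'E'
T=np.array([.550,.117,2.815])
def head(): # tool pose and heading
    o=manip.get_obs(); Rm=rot(o["orientation"]); x=Rm.apply([1,0,0]); return o,Rm,np.arctan2(x[1],x[0])
def goto(a,z,flip=0,tip=.025,n=None,r=.16):
    """tool-axes shift (cm) and rotvec to tip height z above the centre line at angle a"""
    o,Rm,h=head(); P=world(T,loc(a,r,z+tip)); d=Rm.inv().apply(P-o["tcp_pos"])*100
    H=T[2]+np.pi/2+a+flip*np.pi
    G=R.from_matrix(np.array([[np.cos(H),np.sin(H),0],[np.sin(H),-np.cos(H),0],[0,0,-1]]).T)
    return np.round(d,2),np.round((Rm.inv()*G).as_rotvec(),3)
E
python3 - <<'E'
from h import *
o,_,h=head(); print(o["q"],h,o["gripper_width"],o["tcp_pos"]); print(goto(-.8,.12),goto(-.8,.12,1))
E
```

```text
[1.32499162e+00 2.40579119e-01 5.00356125e-03 1.33519267e+00
 1.31588983e-05 1.36417149e+00] 3.10241279005254 0.6929610916276664 [0.1216658  0.48497537 0.25631827]
(array([-52.15, -25.46,  11.13]), array([ 0.   ,  0.   , -0.483])) (array([-52.15, -25.46,  11.13]), array([ 0.   , -0.   ,  2.658]))
```

>>> servo_tool([
  [-4.0, -2, 0, 0, 0, 0, -1],
  [-4.0, -2, 0, 0, 0, 0, -1],
  [-4.0, -2, 0, 0, 0, 0, -1],
  [-4.0, -2, 0, 0, 0, 0, -1],
  [-4.0, -2, 0, 0, 0, 0, -1],
  [-4.0, -2, 0, 0, 0, 0, -1],
  [-4.0, -2, 0, 0, 0, 0, -1],
  [-4.0, -2, 0, 0, 0, 0, -1],
  [-4.0, -2, 0, 0, 0, 0, -1],
  [-4.0, -2, 0, 0, 0, 0, -1],
])

```text
time_s: 3.3
tcp_pos: [0.525, 0.2691, 0.2565]
orientation: [0.035, 3.14, 0.008]
ft_force: [0.1, -0.5, 0.2]
gripper_width: -0.005
```

```bash
python3 -c "
from h import *
o,_,h=head(); print(o['q'],h,o['gripper_width'],o['tcp_pos']); print(goto(-.8,.12))"
```

```text
[0.47180899 0.41960181 0.25880825 1.40644396 0.0039985  0.49423731] 3.119168230900389 -0.004549957140812068 [0.52499322 0.26912468 0.25654451]
(array([-10.89,  -5.71,  11.14]), array([ 0.005,  0.002, -0.467]))
```

>>> servo_tool([
  [-3.6, -1.9, 2, 0, 0, 0, -1],
  [-3.6, -1.9, 3, 0, 0, 0, -1],
  [-3.6, -1.9, 3, 0, 0, 0, -1],
  [0, 0, 2, 0, 0, -0.12, -1],
  [0, 0, 0, 0, 0, -0.12, -1],
  [0, 0, 0, 0, 0, -0.12, -1],
  [0, 0, 0, 0, 0, -0.11, -1],
])

```text
time_s: 4.0
tcp_pos: [0.6399, 0.2023, 0.1509]
orientation: [-0.707, 3.058, 0.007]
ft_force: [0.3, -0.3, -0.8]
gripper_width: 0.002
```

```bash
python3 - <<'E'
from h import *
o,_,h=head(); print(o['q'],h,o['tcp_pos']); print(goto(-.75,.036))
p=manip.get_image("scene"); tip=o["tcp_pos"]+rot(o["orientation"]).apply([0,0,.025])
im=cv2.resize(p["color"],None,fx=3,fy=3,interpolation=cv2.INTER_CUBIC)
cv2.circle(im,tuple(int(v) for v in 3*proj(p,tip)+1),4,(0,0,255),-1)
for a in(-.8,): cv2.circle(im,tuple(int(v) for v in 3*proj(p,world(T,loc(a,z=.022)))+1),4,(255,0,0),-1)
c=(3*proj(p,tip)).astype(int); cv2.imwrite("pics/s2.png",im[max(0,c[1]-280):c[1]+280,max(0,c[0]-350):c[0]+350])
E
```

```text
[ 0.30449379  0.6368138   0.3407181   1.27182756  0.00427073 -0.14958383] -2.6875154910531935 [0.63989858 0.20234571 0.1508606 ]
(array([1.13, 0.97, 8.99]), array([ 0.004,  0.004, -0.04 ]))
```

View pics/s2.png

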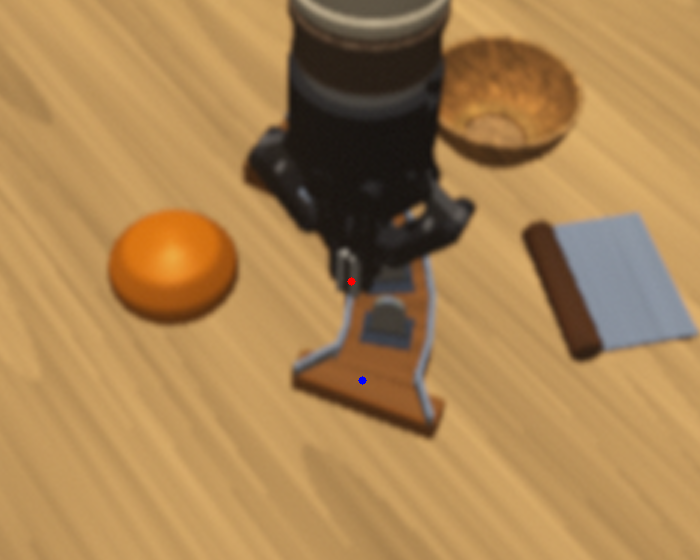

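The red dot sits on the fingertips at (351,281), and the track stands with its mouth at (365,385). The sides are clear, so I'll descend at the mouth.

>>> servo_tool([
  [0.8, 0.9, 2, 0, 0, 0, -1],
  [0.1, 0.1, 3, 0, 0, -0.03, -1],
  [0, 0, 2.5, 0, 0, 0, -1],
  [0, 0, 1, 0, 0, 0, -1],
  [0, 0, 0.3, 0, 0, 0, -1],
])

```text
time_s: 4.55
tcp_pos: [0.6295, 0.2087, 0.0625]
orientation: [-0.744, 3.044, 0.008]
ft_force: [0.5, 0.1, 0.3]
gripper_width: 0.003
```

```bash
python3 - <<'E'
from h import *
o,_,h=head(); print(o['q'],h,o['tcp_pos'],o["ft_force"]); print(goto(-.75,.036))
p=manip.get_image("scene"); tip=o["tcp_pos"]+rot(o["orientation"]).apply([0,0,.025])
im=cv2.resize(p["color"],None,fx=4,fy=4,interpolation=cv2.INTER_CUBIC)
c=(4*proj(p,tip)).astype(int); cv2.circle(im,tuple(int(v) for v in c),3,(0,0,255),-1)
cv2.imwrite("pics/s3.png",im[max(0,c[1]-250):c[1]+250,max(0,c[0]-300):c[0]+300])
E
```

```text
[ 0.31836104  0.68566289  0.186953    1.0634937   0.00416769 -0.16082965] -2.662396582180183 [0.62948211 0.20868143 0.06245213] [0.49321048 0.09156225 0.28647452]
(array([ 0.44, -0.02,  0.14]), array([ 0.003,  0.009, -0.015]))
```

View pics/s3.png

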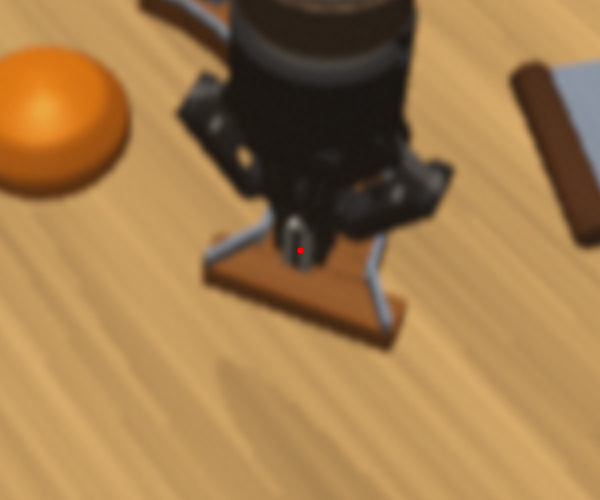

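>>> servo_tool([
  [0.44, 0, 0.15, 0, 0.01, -0.015, -1],
  [0.64, -0.01, 0, 0, 0, -0.04, -1],
  [0.64, -0.01, 0, 0, 0, -0.04, -1],
  [0.64, -0.01, 0, 0, 0, -0.04, -1],
  [0.64, -0.01, 0, 0, 0, -0.04, -1],
  [0.64, -0.01, 0, 0, 0, -0.04, -1],
])

```text
time_s: 5.2
tcp_pos: [0.6034, 0.1901, 0.069]
orientation: [-1.08, 2.939, 0.004]
ft_force: [1.0, 1.0, -1.5]
gripper_width: 0.0
```

```bash
cat > c.py <<'E'
from h import *
import sys
o,_,h=head(); P=o["tcp_pos"]; c,s=np.cos(T[2]),np.sin(T[2]); d=P[:2]-T[:2]
l=np.array([c*d[0]+s*d[1]+.16,-s*d[0]+c*d[1]]); a=np.arctan2(l[1],l[0])
print("angle",a.round(3),"r",np.hypot(*l).round(4),"tipz",(P[2]-.025).round(4),"F",np.round(o["ft_force"],1),"q6",o["q"][5],o["time_s"])
for k in range(1,2): print(goto(a+.04,float(sys.argv[1])))
E
python3 c.py .035
```

```text
angle -0.576 r 0.1584 tipz 0.044 F [ 1.   1.  -1.5] q6 -0.40022604520335703 5.2
(array([0.64, 0.17, 0.89]), array([-0.002,  0.011, -0.004]))
```

>>> servo_tool([
  [-0.6, 0.1, 0.4, 0, 0.01, 0, -1],
  [0, 0.05, 0.4, 0, 0, 0, -1],
  [0, 0, 0, 0, 0, 0, -1],
])

```text
time_s: 5.5
tcp_pos: [0.6096, 0.196, 0.0645]
orientation: [-1.079, 2.943, -0.003]
ft_force: [-0.2, -0.2, 0.6]
gripper_width: -0.003
```

```bash
python3 c.py .035
```

```text
angle -0.63 r 0.1595 tipz 0.0395 F [-0.2 -0.2  0.6] q6 -0.3907879765442597 5.5
(array([0.64, 0.1 , 0.44]), array([-0.004,  0.006,  0.048]))
```

>>> servo_tool([
  [0.3, 0.05, 0.5, 0, 0, 0.02, -1],
  [0.7, 0.02, 0.1, 0, 0, 0, -1],
  [0.7, 0, 0.1, 0, 0, -0.02, -1],
  [0.7, 0, 0.1, 0, 0, -0.03, -1],
])

```text
time_s: 5.9
tcp_pos: [0.5958, 0.1851, 0.0576]
orientation: [-1.121, 2.911, 0.003]
ft_force: [4.9, 5.2, 1.7]
gripper_width: -0.001
```

```bash
python3 c.py .035
```

```text
angle -0.52 r 0.1595 tipz 0.0326 F [4.9 5.2 1.7] q6 -0.4350161183430842 5.9
(array([ 0.63,  0.04, -0.25]), array([-0.007,  0.021, -0.03 ]))
```

>>> servo_tool([
  [0.65, 0.02, -0.15, 0, 0.01, -0.03, -1],
  [0.65, 0, -0.05, 0, 0, -0.04, -1],
  [0.65, 0, 0.05, 0, 0, -0.04, -1],
])

```text
time_s: 6.2
tcp_pos: [0.5874, 0.1757, 0.063]
orientation: [-1.286, 2.831, 0.001]
ft_force: [2.6, 4.0, 1.6]
gripper_width: 0.003
```

```bash
python3 c.py .035
```

```text
angle -0.44 r 0.1586 tipz 0.038 F [2.6 4.  1.6] q6 -0.5640511336813978 6.2
(array([0.64, 0.16, 0.28]), array([-0.013,  0.029,  0.009]))
```

>>> servo_tool([
  [0.7, 0.12, 0.3, 0, 0.02, 0, -1],
  [0.7, 0.05, 0.12, 0, 0, -0.02, -1],
  [0.7, 0.03, 0.12, 0, 0, -0.03, -1],
])

```text
time_s: 6.5
tcp_pos: [0.5744, 0.1621, 0.0599]
orientation: [-1.364, 2.806, -0.014]
ft_force: [2.6, 3.9, 6.3]
gripper_width: 0.0
```

```bash
python3 c.py .035
```

```text
angle -0.322 r 0.1596 tipz 0.0349 F [2.6 3.9 6.3] q6 -0.6279242520028906 6.5
(array([ 0.64,  0.02, -0.02]), array([-0.018,  0.015, -0.057]))
```

>>> servo_tool([
  [0.7, 0.02, 0.05, -0.01, 0.01, -0.05, -1],
  [0.7, 0.02, 0.1, 0, 0, -0.04, -1],
  [0.7, 0.03, 0.1, 0, 0, -0.04, -1],
])

```text
time_s: 6.8
tcp_pos: [0.564, 0.1484, 0.059]
orientation: [-1.556, 2.708, -0.001]
ft_force: [4.2, 5.8, 2.2]
gripper_width: 0.001
```

```bash
python3 c.py .035
```

```text
angle -0.215 r 0.1605 tipz 0.034 F [4.2 5.8 2.2] q6 -0.7875439415945595 6.8
(array([ 0.64, -0.06, -0.11]), array([-0.01 ,  0.015, -0.026]))
```

```bash
python3 - <<'E'
from h import *
p=manip.get_image("scene"); b=cv2.imread("pics/scene0.png"); a=p["color"]
cv2.imwrite("pics/s4.png",cv2.resize(np.hstack([b[140:290,200:330],a[140:290,200:330]]),None,fx=3,fy=3,interpolation=cv2.INTER_CUBIC))
E
```

```text
(no output)
```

View pics/s4.png

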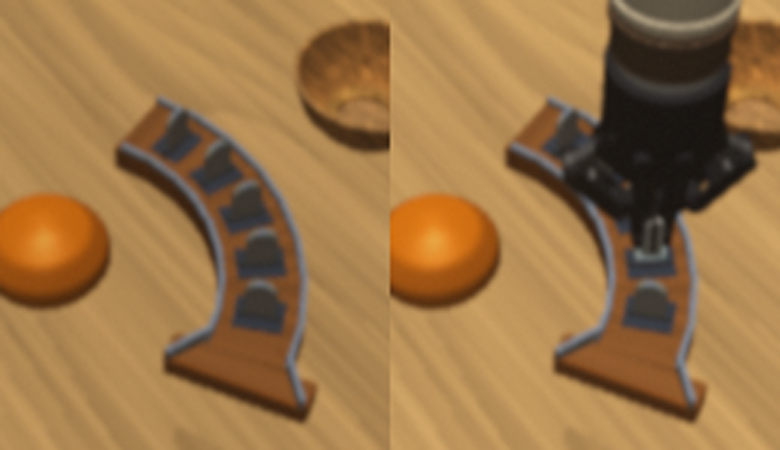

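The track hasn't moved: its mouth corner reads 315 before and 705 − 390 = 315 after. Catch 1 is upright again at (650,300), and the fingers are centred on catch 2. I'll continue.

>>> servo_tool([
  [0.7, -0.03, 0.0, -0.01, 0.01, -0.03, -1],
  [0.7, 0, 0.1, 0, 0, -0.04, -1],
  [0.7, 0, 0.1, 0, 0, -0.04, -1],
])

```text
time_s: 7.15
tcp_pos: [0.5541, 0.1308, 0.0579]
orientation: [-1.717, 2.621, 0.008]
ft_force: [0.4, 2.2, 2.9]
gripper_width: 0.003
```

```bash
python3 c.py .035
```

```text
angle -0.089 r 0.1611 tipz 0.0329 F [0.4 2.2 2.9] q6 -0.9316882154668175 7.15
(array([ 0.64, -0.12, -0.21]), array([-0.001,  0.01 , -0.035]))
```

>>> servo_tool([
  [0.7, -0.1, -0.15, 0, 0.01, -0.04, -1],
  [0.7, -0.03, 0.05, 0, 0, -0.04, -1],
  [0.7, -0.02, 0.07, 0, 0, -0.04, -1],
])

```text
time_s: 7.45
tcp_pos: [0.5468, 0.1139, 0.0583]
orientation: [-1.882, 2.508, 0.012]
ft_force: [3.5, 7.7, 1.7]
gripper_width: -0.002
```

```bash
python3 c.py .035
```

```text
angle 0.025 r 0.1621 tipz 0.0333 F [3.5 7.7 1.7] q6 -1.0867658137635998 7.45
(array([ 0.64, -0.21, -0.17]), array([ 0.003,  0.009, -0.021]))
```

>>> servo_tool([
  [0.7, -0.15, -0.15, 0, 0.01, -0.03, -1],
  [0.7, -0.05, 0.05, 0, 0, -0.04, -1],
  [0.7, -0.03, 0.07, 0, 0, -0.04, -1],
])

```text
time_s: 7.75
tcp_pos: [0.5419, 0.0959, 0.0586]
orientation: [-2.029, 2.396, 0.015]
ft_force: [1.5, 4.3, 3.5]
gripper_width: 0.007
```

```bash
python3 c.py .035
```

```text
angle 0.139 r 0.1625 tipz 0.0336 F [1.5 4.3 3.5] q6 -1.2344966600394807 7.75
(array([ 0.64, -0.25, -0.14]), array([ 0.006,  0.007, -0.018]))
```

>>> servo_tool([
  [0.7, -0.25, -0.1, 0.01, 0.01, -0.02, -1],
  [0.7, -0.1, 0.05, 0, 0, -0.04, -1],
  [0.7, -0.06, 0.07, 0, 0, -0.04, -1],
])

```text
time_s: 8.05
tcp_pos: [0.5406, 0.076, 0.0586]
orientation: [-2.154, 2.286, 0.001]
ft_force: [0.7, 9.1, 2.4]
gripper_width: -0.002
```

```bash
python3 c.py .035
```

```text
angle 0.262 r 0.1612 tipz 0.0336 F [0.7 9.1 2.4] q6 -1.3723439066585772 8.05
(array([ 0.64, -0.13, -0.15]), array([-0.   ,  0.001, -0.035]))
```

>>> servo_tool([
  [0.7, -0.13, -0.15, 0, 0, -0.04, -1],
  [0.7, -0.05, 0.05, 0, 0, -0.04, -1],
  [0.7, -0.05, 0.06, 0, 0, -0.04, -1],
])

```text
time_s: 8.35
tcp_pos: [0.5391, 0.0578, 0.0582]
orientation: [-2.294, 2.142, 0.016]
ft_force: [0.5, 4.2, 3.0]
gripper_width: -0.003
```

```bash
python3 c.py .035
```

```text
angle 0.375 r 0.1626 tipz 0.0332 F [0.5 4.2 3. ] q6 -1.5375189972837413 8.35
(array([ 0.64, -0.26, -0.19]), array([ 0.005,  0.01 , -0.02 ]))
```

>>> servo_tool([
  [0.7, -0.25, -0.15, 0.01, 0.01, -0.03, -1],
  [0.7, -0.1, 0.05, 0, 0, -0.04, -1],
  [0.7, -0.08, 0.07, 0, 0, -0.04, -1],
])

```text
time_s: 8.65
tcp_pos: [0.5414, 0.0377, 0.0577]
orientation: [-2.416, 2.007, 0.005]
ft_force: [-1.5, 7.3, 6.8]
gripper_width: 0.0
```

```bash
python3 c.py .035
```

```text
angle 0.499 r 0.1626 tipz 0.0327 F [-1.5  7.3  6.8] q6 -1.6867211345917066 8.65
(array([ 0.64, -0.27, -0.24]), array([ 0.001,  0.003, -0.028]))
```

>>> servo_tool([
  [0.7, -0.25, -0.2, 0, 0, -0.03, -1],
  [0.7, -0.1, 0.03, 0, 0, -0.04, -1],
  [0.7, -0.08, 0.06, 0, 0, -0.04, -1],
])

```text
time_s: 8.95
tcp_pos: [0.5436, 0.0222, 0.0569]
orientation: [-2.529, 1.86, 0.031]
ft_force: [-1.1, 7.5, 3.6]
gripper_width: 0.003
```

```bash
python3 c.py .035
```

```text
angle 0.595 r 0.1638 tipz 0.0319 F [-1.1  7.5  3.6] q6 -1.8394472609690873 8.95
(array([ 0.65, -0.37, -0.33]), array([ 0.01 ,  0.017, -0.006]))
```

>>> servo_tool([
  [0.7, -0.3, -0.25, 0.01, 0.01, 0, -1],
  [0.7, -0.15, 0.03, 0, 0, -0.03, -1],
  [0.7, -0.1, 0.05, 0, 0, -0.03, -1],
  [0.7, -0.1, 0.05, 0, 0, -0.03, -1],
])

```text
time_s: 9.35
tcp_pos: [0.5497, -0.0003, 0.055]
orientation: [2.616, -1.737, -0.036]
ft_force: [-0.0, 2.7, 3.7]
gripper_width: 0.004
```

```bash
python3 c.py .035
```

```text
angle 0.737 r 0.1656 tipz 0.03 F [-0.   2.7  3.7] q6 -1.9759655257758375 9.35
(array([ 0.62, -0.57, -0.52]), array([ 0.013,  0.019, -0.052]))
```

>>> servo_tool([
  [0.7, -0.2, -0.3, 0, 0.01, -0.03, -1],
  [0.8, -0.1, -0.05, 0, 0, 0, -1],
  [0.8, -0.1, 0, 0, 0, 0, -1],
  [0.8, 0, 0, 0, 0, 0, -1],
])

```text
time_s: 9.75
tcp_pos: [0.5607, -0.0302, 0.0557]
orientation: [2.629, -1.69, -0.035]
ft_force: [-1.0, -0.8, 0.3]
gripper_width: 0.001
```

```bash
python3 c.py .035
```

```text
angle 0.924 r 0.1703 tipz 0.0307 F [-1.  -0.8  0.3] q6 -2.0509380558440355 9.75
(array([ 0.45, -1.13, -0.47]), array([ 0.025,  0.013, -0.21 ]))
```

Contact force is now zero. I'll lift away and check.

>>> servo_tool([
  [1, 0, -2, 0, 0, 0, -1],
  [1, 0, -4, 0, 0, 0, -1],
  [1, 0, -4, 0, 0, 0, -1],
  [3, 0, -4, 0, 0, 0, -1],
  [4, 0, -3, 0, 0, 0, -1],
  [4, 0, 0, 0, 0, 0, -1],
  [4, 0, 0, 0, 0, 0, -1],
  [0, 0, 0, 0, 0, 0, -1],
])

```text
time_s: 10.55
tcp_pos: [0.6374, -0.2079, 0.2234]
orientation: [2.609, -1.69, -0.049]
ft_force: [0.6, 0.7, 0.5]
gripper_width: 0.0
```

```bash
python3 - <<'E'
from h import *
o=manip.get_obs(); print(o["tcp_pos"],o["ft_force"],np.abs(o["joint_velocities"]).max())
out=[]
for n,(y,x) in dict(scene=(140,200),top=(110,160)).items():
    a=manip.get_image(n)["color"]; b=cv2.imread(f"pics/{n}0.png"); out.append(np.hstack([b[y:y+150,x:x+195],a[y:y+150,x:x+195]]))
cv2.imwrite("pics/end.png",cv2.resize(np.vstack(out),None,fx=2,fy=2,interpolation=cv2.INTER_CUBIC))
E
```

```text
[ 0.63742425 -0.20790318  0.22338936] [0.56598793 0.72640979 0.4739955 ] 0.04579975424941659
```

View pics/end.png

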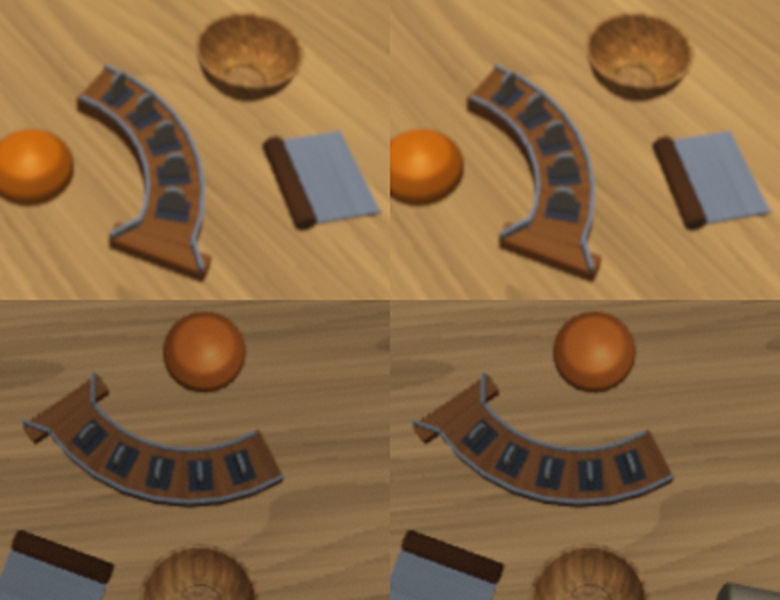

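Before and after match in both views: all five catches are upright, and the track, bun, basket and scraper haven't moved (for example, the mouth corner reads 210 before and 600 − 390 = 210 after). I'm handing in.

```bash
python3 -c "
from rig import manip
print(manip.hand_in())"
```

```text
the job is handed in; nothing more can be done
None
```

I stroked the shut fingertips along the track's bend from the mouth to the plain end, passing catches 1 to 5 in order, then lifted clear and handed the job in at about 10.7 s of the 42 s allowed.

- **Tipping:** The fingertips were 30–38 mm above the bench while pushing. From the geometry, that lays each catch over by about 1.1 rad or more. I did not measure the tip angles directly.
- **Force:** The largest force at my checks was about 10 N. It was back near zero once the fingers were clear.
- **Final pictures:** In the side and top views all five catches are upright, and the track, bun, basket and scraper are where they started, as far as the pictures show. The gripper is about 0.2 m away and 0.2 m up.
- **Not clean:**
  - **First approach:** The fingertips drifted up to about 44 mm and nudged catch 1 by a few millimetres. I backed off, lowered them and stroked it properly.
  - **Line over the track:** They also ran up to about 3 mm off the centre line over the catches, and about 10 mm off past the plain end.
  - **Track position:** My first position fit was about 3 mm out against the pictures, so I shifted it by hand before moving.

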